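# Line up the amber stock bottles by height along the bench rail

### The arm

A 7-joint arm with a two-finger parallel gripper is mounted at the origin on the work surface. World frame = base frame: x ahead of the robot, y to its left, z up, the work surface at z = 0. Lengths are in m, angles in rad, forces in N, time in s.
With the tool pointing down it reaches from about 0.4 to 0.9 m from the base axis. Payload 5.6 kg.
Tool frame: the origin (TCP) lies at the very end of the fingers, on their centre line; the grasp point (between the pads) lies 19 mm behind it; z points along the fingers, y is the direction in which the jaws open and shut (so a half turn about z gives the same grasp; the last joint's range is limited). The gripper opens to 92 mm and grips with 3 to 60 N. Pads are 20 mm wide; open, the fingers measure 128 mm over their backs; the gripper's body (75 mm by 189 mm) begins 69 mm behind the grasp point.
Start: joints at [-1.289, 0.468, -0.012, 1.603, 0.006, 1.071, -0.056], TCP at [0.207, 0.616, 0.215] pointing down, gripper open.
Joint ranges: [-2.53, 2.53], [-0.31, 2.02], [-1.57, 1.55], [0.28, 2.44], [-1.29, 4.43], [0.15, 1.84], [-2.92, 2.92]. Speed limits (rad/s): [2.57, 2.57, 3.14, 3.14, 3.14, 3.14, 3.14].

### API

Orientations are given as a rotation vector (axis times angle).
In Python, from cell import * gives the robot as it stands.
- The arm moves only by the tool send_rows, never from a script. Its argument "targets" is a list that holds one entry, the list of rows, each a list of 5 numbers: the shift along the tool's x, y, z in mm, then the turn about the tool's z in rad, then the opening, from 0 (shut) to 1 (fully open). A call has 1 to 12 rows; each row shifts and turns the commanded pose from where the row before left it, along the tool's axes as they then stand; what a row does not reach is not made up. A row lasts 1/10 s, in which the tool goes at most 50 mm and 8.59 degrees, less where a joint would pass 70% of its speed; a pose out of reach is approached as far as the arm can. A call is refused whole if a number of a shift passes 50 or a number of a turn 0.15, either way. A call with a gripper value outside its range is refused whole. The fingers move at their own pace and stop on an object; the grip force is fixed at half the most. Time passes only in rows, so rows that do not move let the fingers close. It gives the time, the measured TCP pose, the force and the opening at its end, in the units of the state.
- read_state(): the state, without advancing time (a new reading comes with each control period).
- grab_frame(name): name is "scene" or "top" or "wrist"; returns the picture (384x512x3 uint8, red, green, blue); there is no depth.
- get_calibration(name): a dict with "intrinsics" (3x3 intrinsics, pixels), "k1" (the pictures are not rectified: a ray, as slopes to the right and down, at radius r is drawn at 1 + k1 r^2 times it, then the intrinsics apply), "view" (4x4, takes a point from world to camera coordinates). Camera axes: x right, y down, z forward; pixel columns grow to the right and rows downward; lengths in m; the calibration is good to about 2 mm. A picture is of the moment at which its call begins: read the wrist's pose just before it. get_calibration takes no time and is no camera call; for the wrist camera it gives the pose at the moment of the call.
- close_job(): hands the job in, once; it reports no verdict.
The state is a dict: "t": time; "joint_pos": joint angles; "dq": joint speeds; "joint_torque": joint torques, N m; "eef_pos": TCP position; "orientation": TCP orientation; "wrist_force": force on the tool from outside, world axes, zero at the start; "ft_torque": the same for the moment, N m; "finger_gap": finger opening in m.
Only numpy, scipy, OpenCV 4.12 (cv2) and the standard library are available. Lean on these libraries where they do the work, as an engineer would, in place of code of your own. Each camera call takes 0.05 s, during which the arm holds its last target.

### The job

Line up the four amber bottles along the rail in order of height: the tallest on the coaster next to the upright end plate, stepping down to the shortest at the far end. Stand each one upright in the middle of its own coaster and let go of it, and do not knock any bottle over on the way.

Things in the scene. Friction and masses are not known exactly. Their poses are not given: they have to be found in the camera images.
- bottle_a_mid (a point): Loose closed bottle of amber glass with a blue screw cap and a blank paper band, the tallest of four of the same make: 126 mm tall, body 54 mm in diameter. The cap is 36 mm in diameter and fills the top 22 mm; below it are a slightly thinner neck of 10 mm, then the shoulder, 94 mm above the foot. It stands upright, and the cap can be gripped from above. The point is on its axis, half-way up (63 mm above its foot); z up along the axis.
- bottle_b_mid (a point): Loose closed bottle of amber glass with a blue screw cap and a blank paper band, the second tallest of four of the same make: 108 mm tall, body 48 mm in diameter. The cap is 32 mm in diameter and fills the top 22 mm; below it are a slightly thinner neck of 10 mm, then the shoulder, 76 mm above the foot. It stands upright, and the cap can be gripped from above. The point is on its axis, half-way up (54 mm above its foot); z up along the axis.
- bottle_c_mid (a point): Loose closed bottle of amber glass with a blue screw cap and a blank paper band, the third tallest of four of the same make: 90 mm tall, body 42 mm in diameter. The cap is 28 mm in diameter and fills the top 22 mm; below it are a slightly thinner neck of 10 mm, then the shoulder, 58 mm above the foot. It stands upright, and the cap can be gripped from above. The point is on its axis, half-way up (45 mm above its foot); z up along the axis.
- bottle_d_mid (a point): Loose closed bottle of amber glass with a blue screw cap and a blank paper band, the shortest of four of the same make: 72 mm tall, body 36 mm in diameter. The cap is 24 mm in diameter and fills the top 22 mm; below it are a slightly thinner neck of 10 mm, then the shoulder, 40 mm above the foot. It stands upright, and the cap can be gripped from above. The point is on its axis, half-way up (36 mm above its foot); z up along the axis.
- coaster_p: One of four identical fixed round black rubber coasters, 60 mm in diameter, 3 mm thick, lying on the bench in a row, about 78 mm apart, in front of (on the robot's side of) the aluminium strip. Which of the four lies where in the row differs from start to start, and the row is not perfectly even. Origin: centre of its underside, on the bench.
- coaster_q: One of four identical fixed round black rubber coasters, 60 mm in diameter, 3 mm thick, lying on the bench in a row, about 78 mm apart, in front of (on the robot's side of) the aluminium strip. Which of the four lies where in the row differs from start to start, and the row is not perfectly even. Origin: centre of its underside, on the bench.
- coaster_r: One of four identical fixed round black rubber coasters, 60 mm in diameter, 3 mm thick, lying on the bench in a row, about 78 mm apart, in front of (on the robot's side of) the aluminium strip. Which of the four lies where in the row differs from start to start, and the row is not perfectly even. Origin: centre of its underside, on the bench.
- coaster_s: One of four identical fixed round black rubber coasters, 60 mm in diameter, 3 mm thick, lying on the bench in a row, about 78 mm apart, in front of (on the robot's side of) the aluminium strip. Which of the four lies where in the row differs from start to start, and the row is not perfectly even. Origin: centre of its underside, on the bench.
- rail: The fixed row: an aluminium strip on the bench, 400 mm long, 8 mm wide and 8 mm high, along the far side of the four coasters. Origin: on the bench at the middle of the coaster row, 46 mm on the robot's side of the strip's centre line. y runs along the row, x towards the strip, z up. The coasters lie near y = -117, -39, +39 and +117 mm, x = 0, in this frame, each up to 6 mm off either way.
- end_plate: Fixed upright aluminium end plate, 54 mm deep, 4 mm thick and 60 mm high on a small flat foot, closing one end of the row about 185 mm from its middle; it is at the left end in some starts and at the right end in others. The other end has only an 8 mm high aluminium lip. Origin: centre of its underside, on the bench.

How it is judged:
By the outcome, as a careful person would: the job done as asked, in the order asked, and still so for the second after the job is handed in, with the robot touching nothing.
It also fails if it takes over 112 s, if anything falls off the work surface, if the arm or the gripper's body presses on something with over 40 N, if the wrist force passes 120 N, or if a joint passes its speed limit or range.

## Working session

There is one attempt and no reset: what is moved stays moved. The work goes in short steps, Python scripts to look and compute and a tool call to move; the robot and the scene stay as the last step left them, time stands still between calls to the robot, and variables do not carry over. Pictures are saved under pics/ and viewed, and the job is handed in when it is done.

Besides the shell and the picture viewer there is one more tool, called after "Request:" by a JSON object that holds its "api" and its "payload", one argument or row to a line. send_rows: Moves the arm, as the interface text tells. Its arguments: {"type":"object","properties":{"targets":{"type":"array"}},"required":["targets"]}

```bash
ls; mkdir -p pics
python3 - <<'E'
from cell import *
import cv2
s=read_state(); print(s)
for n in ["scene","top"]:
    im=grab_frame(n); cv2.imwrite(f"pics/{n}0.png",im[:,:,::-1]); c=get_calibration(n); print(n,c)
E
```

```text
pics
{'t': 0.0, 'joint_pos': array([-1.28904206,  0.46837327, -0.01162243,  1.60360678,  0.00600418,
        1.07138468, -0.05632568]), 'dq': array([ 0.00016087,  0.00035882,  0.00065491,  0.00028896, -0.00087951,
       -0.00070702,  0.00161154]), 'joint_torque': array([ 2.59598946e-04, -5.20580757e+01, -1.22390655e-02, -2.43740970e+01,
       -5.65784192e-02,  1.74280006e-02,  1.62576384e-04]), 'eef_pos': array([0.20727244, 0.61546234, 0.21364986]), 'orientation': array([-5.07966100e-01, -3.10008570e+00,  2.71668706e-03]), 'wrist_force': array([-0.13551699, -0.1189321 , -0.62795768]), 'ft_torque': array([-0.02936186, -0.01032189,  0.00588579]), 'finger_gap': 0.09182791083643731}
scene {'intrinsics': array([[414.53919401,   0.        , 260.64764838],
       [  0.        , 414.53919401, 193.08196489],
       [  0.        ,   0.        ,   1.        ]]), 'k1': -0.05178609570863776, 'view': array([[-0.06433126,  0.99791557, -0.00509966,  0.01164698],
       [ 0.77562239,  0.04678425, -0.629461  , -0.38670423],
       [-0.62791034, -0.04444943, -0.77701535,  1.41811673],
       [ 0.        ,  0.        ,  0.        ,  1.        ]])}
top {'intrinsics': array([[364.26771416,   0.        , 252.09533941],
       [  0.        , 364.26771416, 193.69189632],
       [  0.        ,   0.        ,   1.        ]]), 'k1': -0.09572221715227594, 'view': array([[-0.00747254, -0.99988909, -0.01288266,  0.00865951],
       [-0.9895382 ,  0.00925016, -0.14397422,  0.53659532],
       [ 0.14407742,  0.01167203, -0.98949758,  1.00270968],
       [ 0.        ,  0.        ,  0.        ,  1.        ]])}
```

View pics/scene0.png

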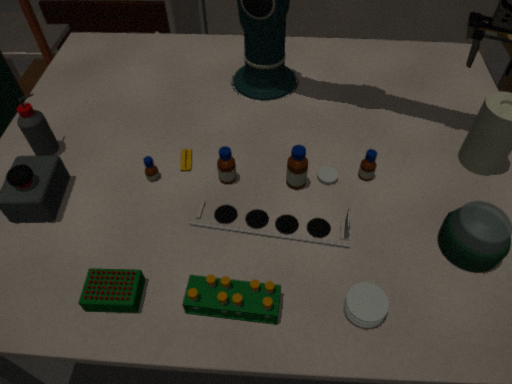

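View pics/top0.png

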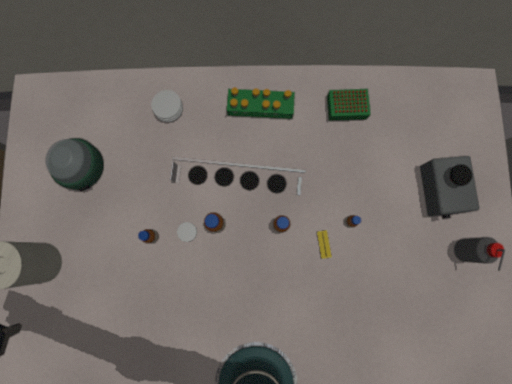

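The scene view faces the robot. The bottles left to right are the shortest (150,170), b (227,165), a (297,167) and c (369,165), with the end plate at the right (348,222), which is +y. The top view has the coasters at (198,175), (224,177), (250,181) and (277,184), with the plate at the left (176,170).

```bash
cat > h.py <<'E'
from cell import *
import cv2, numpy as np
def ray(c,px):
    K=c["intrinsics"];V=c["view"];k=c["k1"]
    d=np.array([(px[0]-K[0,2])/K[0,0],(px[1]-K[1,2])/K[1,1]])
    u=d.copy()
    for _ in range(20): u=d/(1+k*(u@u))
    R=V[:3,:3];t=V[:3,3]
    o=-R.T@t; v=R.T@np.array([u[0],u[1],1]); return o,v
def plane(c,px,z):
    o,v=ray(c,px); return (o+v*(z-o[2])/v[2])[:2]
def proj(c,P):
    p=c["view"][:3,:3]@np.asarray(P)+c["view"][:3,3]; u=p[:2]/p[2]; u=u*(1+c["k1"]*(u@u))
    K=c["intrinsics"]; return np.array([K[0,0]*u[0]+K[0,2],K[1,1]*u[1]+K[1,2]])
def blobs(m,amin=15):
    n,l,s,c=cv2.connectedComponentsWithStats(m.astype(np.uint8))
    return [(s[i],c[i],l==i) for i in range(1,n) if s[i][4]>=amin]
def blue(im):
    im=im.astype(int); return (im[:,:,2]>im[:,:,0]+25)&(im[:,:,2]>im[:,:,1]+15)
E
python3 - <<'E'
from h import *
H=dict(a=.126,b=.108,c=.090,d=.072)
for n in ["scene","top"]:
    im=cv2.imread(f"pics/{n}0.png")[:,:,::-1]; c=get_calibration(n)
    print(n)
    bl=[b for b in blobs(blue(im))]
    bl=sorted(bl,key=lambda b:b[1][0])
    for s,ct,m in bl: print(s,ct.round(1),[ (k,plane(c,ct,h-.011+(.006 if n=="top" else 0.003)).round(3).tolist()) for k,h in H.items()])
    g=im.max(axis=2)
    roi=np.zeros(g.shape,bool)
    if n=="top": roi[160:195,180:295]=1
    else: roi[200:245,205:340]=1
    for s,ct,m in blobs((g<45)&roi,60): print("coaster",s,ct.round(1),plane(c,ct,.003).round(4))
E
```

```text
scene
[144 156   8  10  54] [147.4 160.2] [('a', [0.505, -0.259]), ('b', [0.489, -0.267]), ('c', [0.472, -0.275]), ('d', [0.455, -0.283])]
[219 147  12  12  98] [224.5 151.5] [('a', [0.464, -0.072]), ('b', [0.447, -0.075]), ('c', [0.429, -0.079]), ('d', [0.411, -0.082])]
[292 145  14  14 133] [298.2 150.8] [('a', [0.451, 0.112]), ('b', [0.433, 0.113]), ('c', [0.415, 0.114]), ('d', [0.397, 0.115])]
[367 149  10  11  80] [371.1 153.9] [('a', [0.45, 0.294]), ('b', [0.432, 0.3]), ('c', [0.414, 0.305]), ('d', [0.396, 0.311])]
coaster [214 205  24  19 331] [225.5 214. ] [ 0.5737 -0.0647]
coaster [245 210  24  19 340] [256.7 218.6] [0.5833 0.016 ]
coaster [275 215  24  19 350] [286.5 224. ] [0.5954 0.0916]
coaster [307 218  24  20 357] [318.4 227.6] [0.6013 0.1711]
top
[138 231  11  10  83] [143.2 235.2] [('a', [0.417, 0.29]), ('b', [0.418, 0.295]), ('c', [0.419, 0.301]), ('d', [0.419, 0.307])]
[205 214  14  14 148] [211.3 220.5] [('a', [0.455, 0.11]), ('b', [0.456, 0.112]), ('c', [0.457, 0.115]), ('d', [0.459, 0.117])]
[277 217  12  12 114] [282.4 222.3] [('a', [0.449, -0.075]), ('b', [0.45, -0.076]), ('c', [0.451, -0.078]), ('d', [0.452, -0.079])]
[352 216   9   8  58] [356.1 219.5] [('a', [0.454, -0.269]), ('b', [0.455, -0.274]), ('c', [0.456, -0.278]), ('d', [0.458, -0.283])]
coaster [189 167  17  17 232] [197.3 174.9] [0.6002 0.1683]
coaster [215 168  18  17 233] [223.8 176.5] [0.5945 0.0888]
coaster [241 172  17  18 240] [249.1 180.3] [0.5822 0.0132]
coaster [268 175  18  18 245] [276.2 183.3] [ 0.5725 -0.0674]
```

Run:
```python
from h import *
c=get_calibration("scene");t=get_calibration("top")
print("cyl base front",plane(c,(485,172),0),"left",plane(c,(460,155),0))
print("top view: right edge base",plane(t,(60,262),0))
for z in (.1,.15,.2,.25): print(z,plane(c,(500,102),z),plane(t,(3,265),z))
print("bowl",plane(c,(475,260),0),plane(t,(75,165),.05))
im=grab_frame("wrist"); cv2.imwrite("pics/w0.png",im[:,:,::-1]); w=get_calibration("wrist");print(w)
s=read_state()
R=cv2.Rodrigues(s["orientation"])[0]; print(R.round(4))
```

```text
cyl base front [0.38306231 0.64610128] left [0.32009945 0.59026206]
top view: right edge base [0.34048198 0.58286717]
0.1 [0.19388028 0.70284246] [0.33347752 0.6989727 ]
0.15 [0.25961525 0.66109537] [0.33621596 0.66251331]
0.2 [0.32535023 0.61934827] [0.33895441 0.62605391]
0.25 [0.3910852  0.57760118] [0.34169285 0.58959452]
bowl [0.67139355 0.54349506] [0.62554242 0.52639352]
{'intrinsics': array([[301.93001855,   0.        , 263.09722345],
       [  0.        , 301.93001855, 192.36711559],
       [  0.        ,   0.        ,   1.        ]]), 'k1': -0.06857098873162967, 'view': array([[ 3.18845860e-01,  9.47806582e-01,  3.26407456e-05,
        -6.49342373e-01],
       [ 9.21136616e-01, -3.09882091e-01,  2.35542828e-01,
        -2.55407332e-02],
       [ 2.23259157e-01, -7.50717889e-02, -9.71863969e-01,
         3.88147417e-01],
       [ 0.00000000e+00,  0.00000000e+00,  0.00000000e+00,
         1.00000000e+00]])}
[[-9.477e-01  3.192e-01 -3.000e-04]
 [ 3.192e-01  9.477e-01 -1.300e-03]
 [-1.000e-04 -1.300e-03 -1.000e+00]]
```

View pics/w0.png

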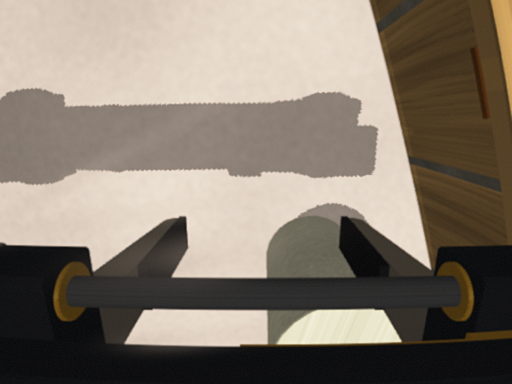

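The wrist view shows only the bench with the pale cylinder at (320,280), about 0.2 m tall and lower than the tool. I'll rise and turn the jaws square to the rail.

Request:
{"api": "send_rows", "payload": {
  "targets": [
    [[0,0,-6,0.1135,1],[0,0,-6,0.1135,1],[0,0,-6,0.1135,1],[0,0,-6,0.1135,1],[0,0,-6,0.1135,1],[0,0,-6,0.1135,1],[0,0,-6,0.1135,1],[0,0,-6,0.1135,1],[0,0,-6,0.1135,1],[0,0,-6,0.1135,1],[0,0,-6,0.1135,1],[0,0,0,0.1135,1]]
  ]
}}

```text
t: 1.35
eef_pos: [0.2075, 0.6163, 0.2812]
orientation: [-2.351, -2.083, -0.001]
wrist_force: [-0.2, -0.8, -0.2]
finger_gap: 0.0921
```

```bash
cat >> h.py <<'E'
def rel(x,y,z):
    s=read_state();R=cv2.Rodrigues(s["orientation"])[0]
    d=R.T@(np.array([x,y,z])-s["eef_pos"])*1000
    print("t",round(s["t"],2),"tcp",s["eef_pos"].round(4),"psi",round(float(np.arctan2(R[1,0],R[0,0])),3),"gap",round(float(s["finger_gap"]),4),"F",s["wrist_force"].round(1),"j",s["joint_pos"].round(2),"-> d_tool mm",d.round(1))
E
python3 -c "
from h import *
rel(.453,.111,.24)"
```

```text
t 1.35 tcp [0.2075 0.6163 0.2812] psi 1.45 gap 0.0921 F [-0.2 -0.8 -0.2] j [-1.49  0.41  0.27  1.54 -0.12  1.2  -1.32] -> d_tool mm [-472.1  304.5   40.8]
```

Request:
{"api": "send_rows", "payload": {
  "targets": [
    [[-38,25,0,0,1],[-39,25,0,0,1],[-39,25,0,0,1],[-39,25,0,0,1],[-39,25,0,0,1],[-39,25,0,0,1],[-39,25,0,0,1],[-39,25,0,0,1],[-39,25,0,0,1],[-39,26,0,0,1],[-39,26,0,0,1],[-32,26,0,0,1]]
  ]
}}

```text
t: 2.55
eef_pos: [0.4555, 0.1216, 0.2808]
orientation: [-2.347, -2.087, -0.001]
wrist_force: [1.1, -0.2, 0.6]
finger_gap: 0.092
```

Request:
{"api": "send_rows", "payload": {
  "targets": [
    [[0,0,20,0,1],[0,0,20,0,1],[0,0,0,0,1],[0,0,0,0,1]]
  ]
}}

```text
t: 2.95
eef_pos: [0.4551, 0.124, 0.2408]
orientation: [2.346, 2.089, -0.001]
wrist_force: [-0.7, 0.7, -0.3]
finger_gap: 0.092
```

Run:
```python
from h import *
rel(.453,.111,.24)
w=get_calibration("wrist")
im=grab_frame("wrist"); cv2.imwrite("pics/w1.png",im[:,:,::-1]); V=w["view"]; print("cam",-V[:3,:3].T@V[:3,3])
for n,p in dict(a=(.453,.111,.126),c1=(.6007,.170,.003),c2=(.595,.09,.003)).items(): print(n,proj(w,p))
for s,ct,m in blobs(blue(im),40): print(s,ct,plane(w,ct,.126))
```

```text
t 2.95 tcp [0.4551 0.124  0.2408] psi 1.455 gap 0.092 F [-0.7  0.7 -0.3] j [-0.91  0.13  0.63  2.03 -0.09  1.01 -0.35] -> d_tool mm [-13.2  -0.6   0.8]
cam [0.46139994 0.18921437 0.41012574]
a [263.67353796 202.52265073]
c1 [368.695449   122.84578823]
c2 [366.89968258 181.87351324]
[191   0  30  28 687] [205.94032023  12.35371179] [0.422874   0.28654718]
[ 246  181   37   38 1073] [263.97017707 199.43150047] [0.45364534 0.11406707]
[266 325  25  20 397] [277.22921914 335.49874055] [ 0.45034484 -0.04339905]
```

View pics/w1.png

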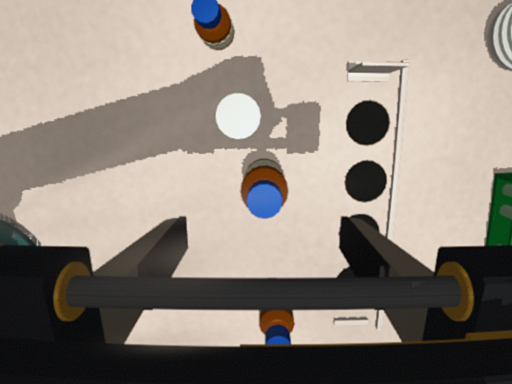

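The wrist view shows bottle a's cap at (264,199), coasters at (368,123) and (366,181), c's cap at (206,12) and the end plate at (370,70). Now I'll measure the cap top and the coasters more closely.

Run:
```python
from h import *
w=get_calibration("wrist")
im=cv2.imread("pics/w1.png")[:,:,::-1]
for s,ct,m in blobs(blue(im),600)[1:]:
    cs=cv2.findContours(m.astype(np.uint8),0,1)[0]; print(cv2.minEnclosingCircle(cs[0]), [plane(w,ct,z).round(4) for z in (.126,.118)])
g=im.max(axis=2); roi=np.zeros(g.shape,bool); roi[95:210,335:395]=1
for s,ct,m in blobs((g<45)&roi,500): print(s,ct.round(1),plane(w,ct,.003).round(4))
```

```text
((263.55047607421875, 199.30125427246094), 18.858604431152344) [array([0.4542, 0.1143]), array([0.454 , 0.1122])]
[ 347  101   42   43 1395] [367.2 122.4] [0.5996 0.1712]
[ 346  161   40   40 1237] [365.4 180.8] [0.5938 0.0921]
```

Request:
{"api": "send_rows", "payload": {
  "targets": [
    [[-11.5,-0.5,0,0,1],[0,0,30,0,1],[0,0,30,0,1],[0,0,30,0,1],[0,0,25,0,1],[0,0,15,0,1],[0,0,10,0,1],[0,0,0,0,1]]
  ]
}}

```text
t: 3.8
eef_pos: [0.453, 0.1122, 0.1003]
orientation: [-2.347, -2.089, 0.002]
wrist_force: [0.3, 0.3, -0.3]
finger_gap: 0.0919
```

Run:
```python
from h import *
rel(.4535,.1125,.1)
w=get_calibration("wrist")
im=grab_frame("wrist"); cv2.imwrite("pics/w2.png",im[:,:,::-1])
```

```text
t 3.8 tcp [0.453  0.1122 0.1003] psi 1.455 gap 0.0919 F [ 0.3  0.3 -0.3] j [-0.79  0.36  0.57  2.16 -0.3   0.69 -0.14] -> d_tool mm [0.3 0.4 0.3]
```

View pics/w2.png

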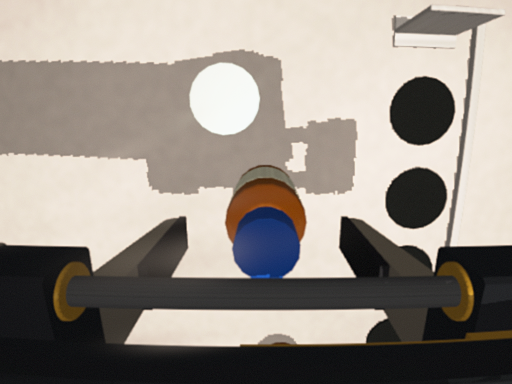

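The cap at (266,243) is centred between the fingers at x 186 and 341. Closing.

Request:
{"api": "send_rows", "payload": {
  "targets": [
    [[0,0,0,0,0.3],[0,0,0,0,0.3],[0,0,0,0,0.2],[0,0,0,0,0.2],[0,0,0,0,0.2],[0,0,0,0,0.2],[0,0,0,0,0.2],[0,0,0,0,0.2]]
  ]
}}

```text
t: 4.65
eef_pos: [0.4534, 0.1126, 0.1006]
orientation: [2.346, 2.089, 0.0]
wrist_force: [-0.1, 0.5, -0.1]
finger_gap: 0.0351
```

Request:
{"api": "send_rows", "payload": {
  "targets": [
    [[0,0,-5,0,0.2],[0,0,-15,0,0.2],[0,0,-20,0,0.2],[0,0,-10,0,0.2],[0,0,0,0,0.2]]
  ]
}}

```text
t: 5.15
eef_pos: [0.4541, 0.1131, 0.1518]
orientation: [2.346, 2.089, 0.004]
wrist_force: [0.3, -0.6, -2.4]
finger_gap: 0.0351
```

```bash
python3 -c "
from h import *
rel(.600,.1702,.15)"
```

```text
t 5.15 tcp [0.4541 0.1131 0.1518] psi 1.455 gap 0.0351 F [ 0.3 -0.6 -2.4] j [-0.85  0.27  0.62  2.13 -0.22  0.8  -0.21] -> d_tool mm [ 73.6 138.3   2.2]
```

Request:
{"api": "send_rows", "payload": {
  "targets": [
    [[3,6,0,0,0.2],[8,15,0,0,0.2],[10,19,0,0,0.2],[11,20,0,0,0.2],[11,20,0,0,0.2],[11,20,0,0,0.2],[9,18,0,0,0.2],[7,14,0,0,0.2],[3.5,6,0,0,0.2],[0,0,0,0,0.2],[0,0,0,0,0.2]]
  ]
}}

```text
t: 6.25
eef_pos: [0.598, 0.1692, 0.1498]
orientation: [-2.346, -2.088, 0.003]
wrist_force: [-0.6, -0.5, -1.9]
finger_gap: 0.0354
```

Run:
```python
from h import *
rel(.600,.1702,.105)
for n in ["wrist","scene"]:
    im=grab_frame(n); cv2.imwrite(f"pics/{n}3.png",im[:,:,::-1])
```

```text
t 6.25 tcp [0.598  0.1692 0.1498] psi 1.454 gap 0.0354 F [-0.6 -0.5 -1.9] j [-0.75  0.53  0.57  1.76 -0.34  0.95 -0.16] -> d_tool mm [ 1.3  1.9 44.8]
```

View pics/wrist3.png

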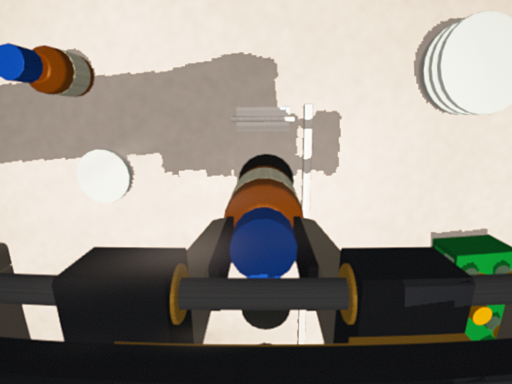

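View pics/scene3.png

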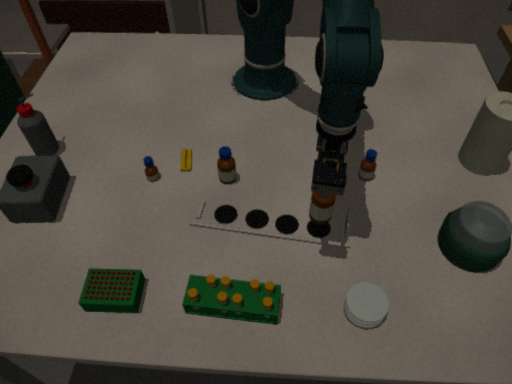

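Bottle a hangs over its coaster; scene shows it at (321,210) above the coaster at (319,228). Lowering.

Request:
{"api": "send_rows", "payload": {
  "targets": [
    [[1,2,8,0,0.2],[0,0,12,0,0.2],[0,0,10,0,0.2],[0,0,7,0,0.2],[0,0,4,0,0.2],[0,0,3,0,0.2],[0,0,0,0,0.2],[0,0,0,0,0.2]]
  ]
}}

```text
t: 7.15
eef_pos: [0.6013, 0.1704, 0.1068]
orientation: [2.346, 2.089, 0.001]
wrist_force: [0.1, -0.2, -1.6]
finger_gap: 0.0349
```

Run:
```python
from h import *
rel(.600,.1702,.1036)
```

```text
t 7.15 tcp [0.6013 0.1704 0.1068] psi 1.455 gap 0.0349 F [ 0.1 -0.2 -1.6] j [-0.72  0.59  0.54  1.78 -0.38  0.88 -0.13] -> d_tool mm [-0.4 -1.2  3.2]
```

Request:
{"api": "send_rows", "payload": {
  "targets": [
    [[0,-1,1.5,0,0.2],[0,0,1.5,0,0.2],[0,0,0.5,0,0.2],[0,0,0,0,0.2]]
  ]
}}

```text
t: 7.55
eef_pos: [0.6002, 0.1707, 0.1036]
orientation: [-2.346, -2.089, -0.001]
wrist_force: [-0.9, 0.2, 2.2]
finger_gap: 0.0352
```

Run:
```python
from h import *
rel(.600,.1702,.1036)
```

```text
t 7.55 tcp [0.6002 0.1707 0.1036] psi 1.455 gap 0.0352 F [-0.9  0.2  2.2] j [-0.72  0.59  0.53  1.78 -0.38  0.87 -0.13] -> d_tool mm [-0.5 -0.2 -0. ]
```

Force changed from −2 to +2 N, so the foot is on the coaster. Releasing and rising.

Request:
{"api": "send_rows", "payload": {
  "targets": [
    [[0,0,0,0,0.45],[0,0,0,0,0.6],[0,0,0,0,0.9],[0,0,0,0,0.9],[0,0,0,0,1],[0,0,-10,0,1],[0,0,-25,0,1],[0,0,-30,0,1],[0,0,-30,0,1],[0,0,-30,0,1],[0,0,-15,0,1]]
  ]
}}

```text
t: 8.65
eef_pos: [0.6013, 0.1706, 0.2466]
orientation: [2.346, 2.088, 0.007]
wrist_force: [1.1, 0.7, 0.5]
finger_gap: 0.0922
```

Run:
```python
from h import *
rel(.448,-.062,.24)
w=get_calibration("wrist")
im=grab_frame("wrist"); cv2.imwrite("pics/w4.png",im[:,:,::-1])
for s,ct,m in blobs(blue(im),100): print(s,ct.round(1),plane(w,ct,.123).round(4))
```

```text
t 8.65 tcp [0.6013 0.1706 0.2466] psi 1.455 gap 0.0922 F [1.1 0.7 0.5] j [-0.78  0.43  0.61  1.67 -0.27  1.12 -0.21] -> d_tool mm [-248.8 -125.3    5.5]
[ 64  66  35  27 727] [80.5 79.8] [0.4412 0.2949]
[ 245  169   36   39 1072] [262.4 188.2] [0.6    0.1702]
```

View pics/w4.png

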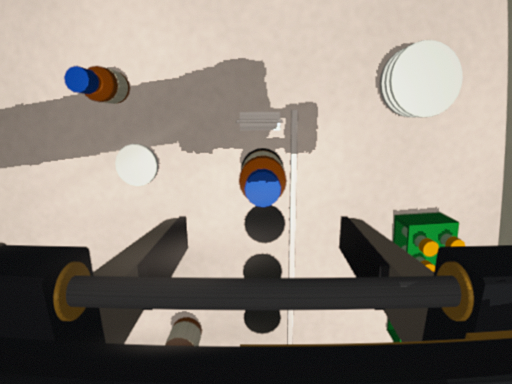

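Bottle a stands upright with its cap at (262,188), i.e. (0.600, 0.170), and coaster 2 is free at (264,222). Next is b.

Request:
{"api": "send_rows", "payload": {
  "targets": [
    [[-12,-6,0,0,1],[-24,-12,0,0,1],[-32,-16,0,0,1],[-32,-16,0,0,1],[-32,-16,0,0,1],[-32,-16,0,0,1],[-32,-16,0,0,1],[-28,-14,0,0,1],[-18,-9,3,0,1],[-6,-4,3,0,1],[0,0,0,0,1],[0,0,0,0,1]]
  ]
}}

```text
t: 9.9
eef_pos: [0.4476, -0.0603, 0.2368]
orientation: [-2.345, -2.091, 0.001]
wrist_force: [0.7, 0.8, -0.1]
finger_gap: 0.092
```

Run:
```python
from h import *
rel(.448,-.0755,.082)
w=get_calibration("wrist")
im=grab_frame("wrist"); cv2.imwrite("pics/w5.png",im[:,:,::-1])
for s,ct,m in blobs(blue(im),300): print(s,ct.round(1),plane(w,ct,.108-.0025).round(4))
g=im.max(axis=2); roi=np.zeros(g.shape,bool); roi[40:210,310:395]=1
for s,ct,m in blobs((g<45)&roi,300): print(s,ct.round(1),plane(w,ct,.003).round(4))
```

```text
t 9.9 tcp [ 0.4476 -0.0603  0.2368] psi 1.456 gap 0.092 F [ 0.7  0.8 -0.1] j [-0.63  0.1   0.75  2.08 -0.08  0.99  0.04] -> d_tool mm [-15.    2.2 154.8]
[252 182  31  33 781] [266.8 198.3] [ 0.4487 -0.0738]
[344  40  44  23 789] [364.9  49.2] [0.5915 0.0782]
[ 338   79   43   45 1498] [359.2 100.9] [0.5806 0.0154]
[ 335  143   41   41 1326] [354.9 163. ] [ 0.5707 -0.0652]
```

View pics/w5.png

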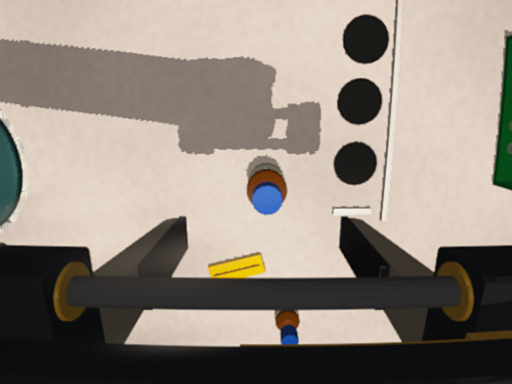

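The wrist view shows b's cap at (267,198) and the three free coasters at (366,39), (359,101) and (355,163). Descending on b.

Request:
{"api": "send_rows", "payload": {
  "targets": [
    [[-14,2.5,0,0,1],[0,0,30,0,1],[0,0,35,0,1],[0,0,35,0,1],[0,0,25,0,1],[0,0,18,0,1],[0,0,11,0,1],[0,0,0,0,1],[0,0,0,0,1]]
  ]
}}

```text
t: 10.85
eef_pos: [0.4486, -0.0754, 0.0834]
orientation: [2.346, 2.089, 0.0]
wrist_force: [0.3, -0.1, 0.6]
finger_gap: 0.0919
```

Run:
```python
from h import *
rel(.4485,-.0745,.082)
w=get_calibration("wrist")
im=grab_frame("wrist"); cv2.imwrite("pics/w6.png",im[:,:,::-1])
for s,ct,m in blobs(blue(im),300): print(s,ct.round(1),plane(w,ct,.108-.0025).round(4))
```

```text
t 10.85 tcp [ 0.4486 -0.0754  0.0834] psi 1.455 gap 0.0919 F [ 0.3 -0.1  0.6] j [-0.45  0.4   0.65  2.2  -0.39  0.66  0.36] -> d_tool mm [ 0.8 -0.2  1.4]
[ 236  210   59   66 3044] [265.  242.8] [ 0.4488 -0.0726]
```

View pics/w6.png

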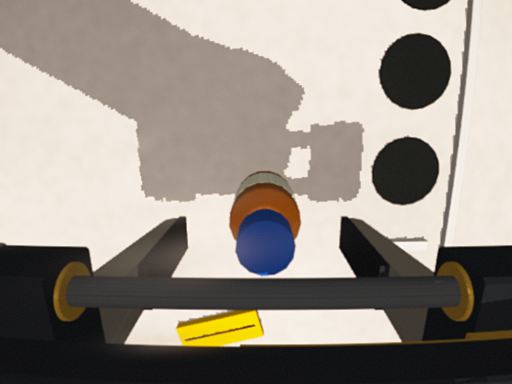

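The cap at (265,243) is between the fingers. I'll close, then lift.

Request:
{"api": "send_rows", "payload": {
  "targets": [
    [[1,0,1,0,0.3],[0,0,0,0,0.3],[0,0,0,0,0.2],[0,0,0,0,0.2],[0,0,0,0,0.2],[0,0,0,0,0.2],[0,0,0,0,0.2],[0,0,0,0,0.2]]
  ]
}}

```text
t: 11.7
eef_pos: [0.4482, -0.0746, 0.0821]
orientation: [2.346, 2.089, 0.0]
wrist_force: [0.6, 0.1, -1.0]
finger_gap: 0.0315
```

```bash
python3 -c "
from h import *
rel(.5942,.091,.082)"
```

```text
t 11.7 tcp [ 0.4482 -0.0746  0.0821] psi 1.455 gap 0.0315 F [ 0.6  0.1 -1. ] j [-0.45  0.4   0.65  2.2  -0.39  0.65  0.36] -> d_tool mm [1.814e+02 1.259e+02 1.000e-01]
```

Request:
{"api": "send_rows", "payload": {
  "targets": [
    [[0,0,-5,0,0.2],[0,0,-15,0,0.2],[0,0,-20,0,0.2],[0,0,-10,0,0.2],[0,0,0,0,0.2]]
  ]
}}

```text
t: 12.2
eef_pos: [0.4491, -0.0744, 0.1332]
orientation: [2.345, 2.088, 0.004]
wrist_force: [0.9, -0.3, -1.3]
finger_gap: 0.0313
```

```bash
python3 -c "
from h import *
rel(.5942,.091,.132)"
```

```text
t 12.2 tcp [ 0.4491 -0.0744  0.1332] psi 1.455 gap 0.0313 F [ 0.9 -0.3 -1.3] j [-0.53  0.3   0.72  2.17 -0.29  0.76  0.27] -> d_tool mm [181.1 125.1   1.8]
```

Request:
{"api": "send_rows", "payload": {
  "targets": [
    [[8,5,0,0,0.2],[18,12,0,0,0.2],[22,16,0,0,0.2],[23,16,0,0,0.2],[23,16,0,0,0.2],[23,16,0,0,0.2],[23,16,0,0,0.2],[20,14,0,0,0.2],[14,9,0,0,0.2],[7,5,0,0,0.2],[0,0,0,0,0.2],[0,0,0,0,0.2]]
  ]
}}

```text
t: 13.4
eef_pos: [0.5927, 0.0905, 0.1314]
orientation: [-2.347, -2.088, 0.002]
wrist_force: [0.7, -0.4, -1.7]
finger_gap: 0.0315
```

Run:
```python
from h import *
rel(.5942,.091,.085)
im=grab_frame("wrist"); cv2.imwrite(f"pics/w7.png",im[:,:,::-1])
```

```text
t 13.4 tcp [0.5927 0.0905 0.1314] psi 1.454 gap 0.0315 F [ 0.7 -0.4 -1.7] j [-0.68  0.54  0.63  1.83 -0.39  0.9   0.02] -> d_tool mm [ 0.7  1.5 46.4]
```

View pics/w7.png

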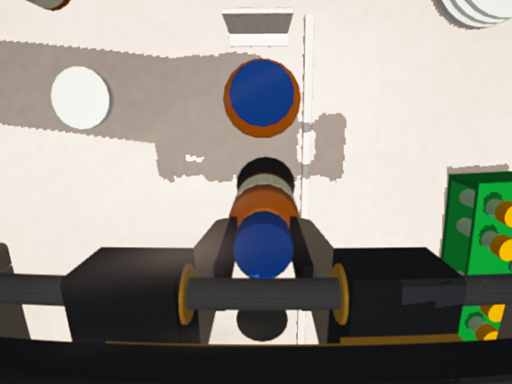

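Bottle b is over coaster 2 (dark ring at (265,172)), and a stands clear at (262,97). Lowering.

Request:
{"api": "send_rows", "payload": {
  "targets": [
    [[0.5,1,8,0,0.2],[0,0,12,0,0.2],[0,0,10,0,0.2],[0,0,7,0,0.2],[0,0,4,0,0.2],[0,0,3,0,0.2],[0,0,1,0,0.2],[0,0,0,0,0.2]]
  ]
}}

```text
t: 14.25
eef_pos: [0.5944, 0.0912, 0.0872]
orientation: [2.346, 2.089, 0.0]
wrist_force: [-0.3, -0.3, -0.8]
finger_gap: 0.0314
```

Run:
```python
from h import *
rel(.5942,.091,.085)
```

```text
t 14.25 tcp [0.5944 0.0912 0.0872] psi 1.455 gap 0.0314 F [-0.3 -0.3 -0.8] j [-0.65  0.6   0.59  1.85 -0.44  0.83  0.05] -> d_tool mm [-0.2 -0.2  2.2]
```

Request:
{"api": "send_rows", "payload": {
  "targets": [
    [[0,0,1,0,0.2],[0,0,1,0,0.2],[0,0,0.7,0,0.2],[0,0,0,0,0.2],[0,0,0,0,0.2]]
  ]
}}

```text
t: 14.75
eef_pos: [0.5947, 0.0913, 0.085]
orientation: [2.346, 2.089, 0.002]
wrist_force: [-0.7, 0.3, 4.8]
finger_gap: 0.0313
```

Run:
```python
from h import *
rel(.5942,.091,.085)
```

```text
t 14.75 tcp [0.5947 0.0913 0.085 ] psi 1.455 gap 0.0313 F [-0.7  0.3  4.8] j [-0.65  0.6   0.59  1.85 -0.45  0.82  0.06] -> d_tool mm [-0.3 -0.5  0. ]
```

Request:
{"api": "send_rows", "payload": {
  "targets": [
    [[0,0,0,0,0.4],[0,0,0,0,0.6],[0,0,0,0,0.9],[0,0,0,0,0.9],[0,0,0,0,1],[0,0,-10,0,1],[0,0,-25,0,1],[0,0,-35,0,1],[0,0,-35,0,1],[0,0,-30,0,1],[0,0,-20,0,1]]
  ]
}}

```text
t: 15.85
eef_pos: [0.5951, 0.0909, 0.2426]
orientation: [2.346, 2.087, 0.005]
wrist_force: [0.2, -0.1, 0.1]
finger_gap: 0.0918
```

Run:
```python
from h import *
rel(.417,.291,.22)
w=get_calibration("wrist")
im=grab_frame("wrist"); cv2.imwrite("pics/w8.png",im[:,:,::-1])
for s,ct,m in blobs(blue(im),100): print(s,ct.round(1),plane(w,ct,.123).round(4),plane(w,ct,.108).round(4))
```

```text
t 15.85 tcp [0.5951 0.0909 0.2426] psi 1.454 gap 0.0918 F [ 0.2 -0.1  0.1] j [-0.74  0.41  0.7   1.74 -0.29  1.1  -0.06] -> d_tool mm [ 177.9 -200.3   22.3]
[ 52   0  36  18 467] [71.4  6.7] [0.4419 0.2789] [0.4336 0.2852]
[ 240   86   38   39 1159] [258.9 104.6] [0.5998 0.1705] [0.5998 0.1713]
[248 169  31  32 775] [263.1 184.7] [0.595  0.0948] [0.5947 0.0916]
```

View pics/w8.png

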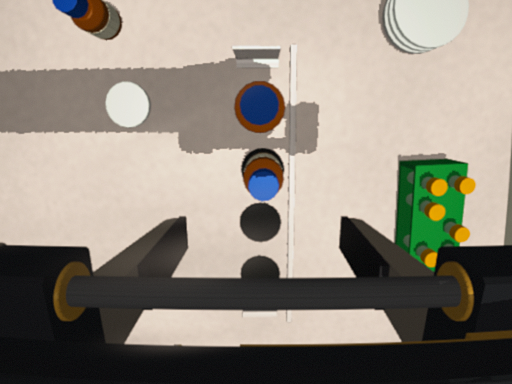

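Both a (259,105) and b (263,185) stand upright on their coasters. On to c.

Request:
{"api": "send_rows", "payload": {
  "targets": [
    [[8,-9,0,0,1],[17,-19,0,0,1],[22,-25,0,0,1],[22,-25,0,0,1],[22,-25,0,0,1],[22,-25,0,0,1],[22,-24,0,0,1],[19,-22,6,0,1],[15,-17,8,0,1],[9,-9,8,0,1],[0,0,0,0,1],[0,0,0,0,1]]
  ]
}}

```text
t: 17.1
eef_pos: [0.4164, 0.2904, 0.217]
orientation: [2.346, 2.088, -0.001]
wrist_force: [0.0, -0.6, -0.3]
finger_gap: 0.0919
```

Run:
```python
from h import *
rel(.417,.303,.064)
w=get_calibration("wrist")
im=grab_frame("wrist"); cv2.imwrite("pics/w9.png",im[:,:,::-1])
for s,ct,m in blobs(blue(im),100): print(s,ct.round(1),plane(w,ct,.0875).round(4))
```

```text
t 17.1 tcp [0.4164 0.2904 0.217 ] psi 1.454 gap 0.0919 F [ 0.  -0.6 -0.3] j [-1.21  0.24  0.63  1.98 -0.17  0.98 -0.62] -> d_tool mm [ 12.8  -0.9 153. ]
[250 158  27  29 610] [263.  172.4] [0.417  0.3043]
```

View pics/w9.png

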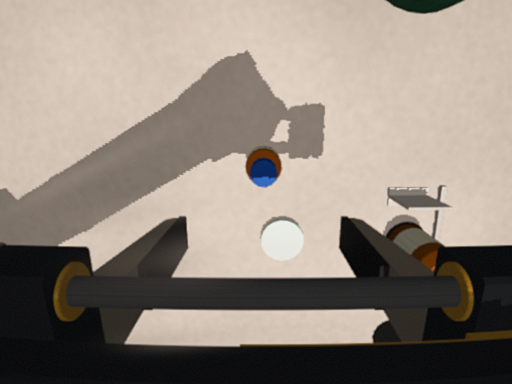

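c's cap is at (263,172) and the white disc at (282,240) is clear. Descending.

Request:
{"api": "send_rows", "payload": {
  "targets": [
    [[13.5,-1,0,0,1],[0,0,30,0,1],[0,0,35,0,1],[0,0,35,0,1],[0,0,25,0,1],[0,0,17,0,1],[0,0,11,0,1],[0,0,0,0,1],[0,0,0,0,1]]
  ]
}}

```text
t: 18.05
eef_pos: [0.4176, 0.3049, 0.0649]
orientation: [2.347, 2.088, 0.002]
wrist_force: [0.0, -0.0, -0.4]
finger_gap: 0.0917
```

Run:
```python
from h import *
rel(.417,.3038,.064)
w=get_calibration("wrist")
im=grab_frame("wrist"); cv2.imwrite("pics/w10.png",im[:,:,::-1])
for s,ct,m in blobs(blue(im),300): print(s,ct.round(1),plane(w,ct,.0875).round(4))
```

```text
t 18.05 tcp [0.4176 0.3049 0.0649] psi 1.454 gap 0.0917 F [ 0.  -0.  -0.4] j [-1.1   0.5   0.51  2.06 -0.38  0.67 -0.46] -> d_tool mm [-1.2 -0.5  0.9]
[ 239  216   52   60 2392] [264.1 245.8] [0.4171 0.3063]
```

View pics/w10.png

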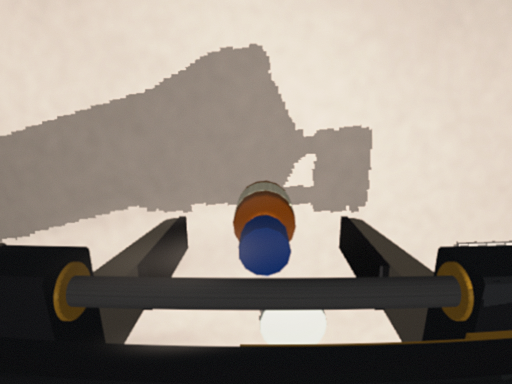

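The cap at (264,246) is between the fingers. I'll close and lift higher this time, as the path passes near a.

Request:
{"api": "send_rows", "payload": {
  "targets": [
    [[-0.5,0,1,0,0.3],[0,0,0,0,0.3],[0,0,0,0,0.15],[0,0,0,0,0.15],[0,0,0,0,0.15],[0,0,0,0,0.15],[0,0,0,0,0.15],[0,0,0,0,0.15],[0,0,0,0,0.15]]
  ]
}}

```text
t: 19.0
eef_pos: [0.4168, 0.3041, 0.0633]
orientation: [2.346, 2.089, -0.0]
wrist_force: [0.7, -0.3, -0.7]
finger_gap: 0.0272
```

```bash
python3 -c "
from h import *
rel(.5825,.015,.064)"
```

```text
t 19.0 tcp [0.4168 0.3041 0.0633] psi 1.455 gap 0.0272 F [ 0.7 -0.3 -0.7] j [-1.1   0.5   0.51  2.06 -0.38  0.67 -0.46] -> d_tool mm [-268.   198.1   -0.6]
```

Request:
{"api": "send_rows", "payload": {
  "targets": [
    [[0,0,-5,0,0.15],[0,0,-15,0,0.15],[0,0,-25,0,0.15],[0,0,-30,0,0.15],[0,0,-20,0,0.15],[0,0,-5,0,0.15],[0,0,0,0,0.15]]
  ]
}}

```text
t: 19.7
eef_pos: [0.417, 0.3046, 0.1645]
orientation: [-2.346, -2.089, -0.003]
wrist_force: [0.2, -0.4, -0.7]
finger_gap: 0.0269
```

```bash
python3 -c "
from h import *
rel(.5825,.015,.16)"
```

```text
t 19.7 tcp [0.417  0.3046 0.1645] psi 1.455 gap 0.0269 F [ 0.2 -0.4 -0.7] j [-1.19  0.33  0.6   2.01 -0.25  0.87 -0.57] -> d_tool mm [-268.6  197.9    4.1]
```

Request:
{"api": "send_rows", "payload": {
  "targets": [
    [[-10,3,0,0,0.15],[-22,6,0,0,0.15],[-30,12,0,0,0.15],[-33,18,0,0,0.15],[-33,24,0,0,0.15],[-33,25,0,0,0.15],[-33,25,0,0,0.15],[-30,25,0,0,0.15],[-24,25,0,0,0.15],[-14,20,0,0,0.15],[-6.5,12,0,0,0.15],[0,3,0,0,0.15]]
  ]
}}

```text
t: 20.9
eef_pos: [0.5823, 0.0127, 0.1624]
orientation: [2.349, 2.086, -0.003]
wrist_force: [0.1, 0.8, -0.3]
finger_gap: 0.027
```

Request:
{"api": "send_rows", "payload": {
  "targets": [
    [[0,0,10,0,0.15],[0,0,20,0,0.15],[0,0,15,0,0.15],[0,0,5,0,0.15],[0,0,0,0,0.15],[0,0,0,0,0.15]]
  ]
}}

```text
t: 21.5
eef_pos: [0.5825, 0.0148, 0.1137]
orientation: [2.346, 2.089, 0.001]
wrist_force: [0.1, -0.9, -1.4]
finger_gap: 0.0272
```

Run:
```python
from h import *
rel(.5825,.015,.067)
im=grab_frame("wrist"); cv2.imwrite(f"pics/w11.png",im[:,:,::-1])
```

```text
t 21.5 tcp [0.5825 0.0148 0.1137] psi 1.455 gap 0.0272 F [ 0.1 -0.9 -1.4] j [-0.56  0.54  0.63  1.89 -0.41  0.85  0.16] -> d_tool mm [ 0.2 -0.1 46.7]
```

View pics/w11.png

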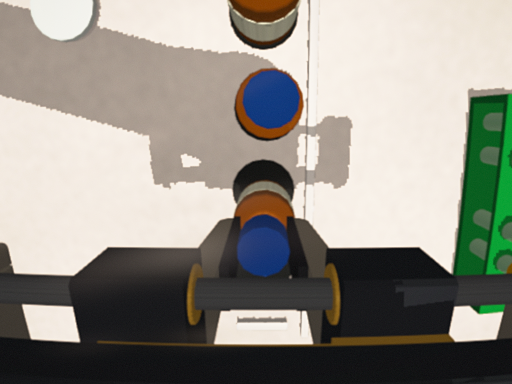

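c is held above coaster 3 (dark disc at (264,180)), with b at (271,98) clear. Lowering.

Request:
{"api": "send_rows", "payload": {
  "targets": [
    [[0,0,8,0,0.15],[0,0,12,0,0.15],[0,0,10,0,0.15],[0,0,7,0,0.15],[0,0,4,0,0.15],[0,0,3,0,0.15],[0,0,1,0,0.15],[0,0,0,0,0.15],[0,0,0,0,0.15]]
  ]
}}

```text
t: 22.45
eef_pos: [0.5826, 0.0145, 0.0687]
orientation: [2.346, 2.089, 0.001]
wrist_force: [0.7, 0.0, -1.0]
finger_gap: 0.0277
```

Run:
```python
from h import *
rel(.5825,.015,.0665)
```

```text
t 22.45 tcp [0.5826 0.0145 0.0687] psi 1.455 gap 0.0277 F [ 0.7  0.  -1. ] j [-0.52  0.6   0.58  1.91 -0.46  0.77  0.2 ] -> d_tool mm [ 0.4 -0.1  2.2]
```

Request:
{"api": "send_rows", "payload": {
  "targets": [
    [[0,0,1,0,0.15],[0,0,1,0,0.15],[0,0,0.5,0,0.15],[0,0,0,0,0.15],[0,0,0,0,0.15]]
  ]
}}

```text
t: 22.95
eef_pos: [0.5826, 0.0146, 0.0663]
orientation: [2.346, 2.089, 0.001]
wrist_force: [-0.7, -0.4, 3.1]
finger_gap: 0.0271
```

Contact is made at 3 N. Releasing and rising.

Request:
{"api": "send_rows", "payload": {
  "targets": [
    [[0,0,0,0,0.4],[0,0,0,0,0.6],[0,0,0,0,0.9],[0,0,0,0,0.9],[0,0,0,0,1],[0,0,-10,0,1],[0,0,-25,0,1],[0,0,-35,0,1],[0,0,-35,0,1],[0,0,-30,0,1],[0,0,-15,0,1]]
  ]
}}

```text
t: 24.05
eef_pos: [0.5836, 0.0143, 0.2192]
orientation: [2.345, 2.087, 0.006]
wrist_force: [0.3, -0.0, -0.5]
finger_gap: 0.0916
```

Run:
```python
from h import *
rel(.456,-.27,.2)
w=get_calibration("wrist")
im=grab_frame("wrist"); cv2.imwrite("pics/w12.png",im[:,:,::-1])
for s,ct,m in blobs(blue(im),100): print(s,ct.round(1),plane(w,ct,.108).round(4),plane(w,ct,.0905).round(4))
```

```text
t 24.05 tcp [0.5836 0.0143 0.2192] psi 1.454 gap 0.0916 F [ 0.3 -0.  -0.5] j [-0.63  0.4   0.71  1.81 -0.3   1.04  0.08] -> d_tool mm [-297.2  -93.8   18.4]
[ 240    0   44   34 1223] [261.6  14.2] [0.5997 0.1685] [0.6003 0.1741]
[249  90  35  35 957] [266.1 106.8] [0.5947 0.0908] [0.595  0.0915]
[249 171  28  30 621] [262.2 185.8] [0.5827 0.0189] [0.5823 0.0151]
```

View pics/w12.png

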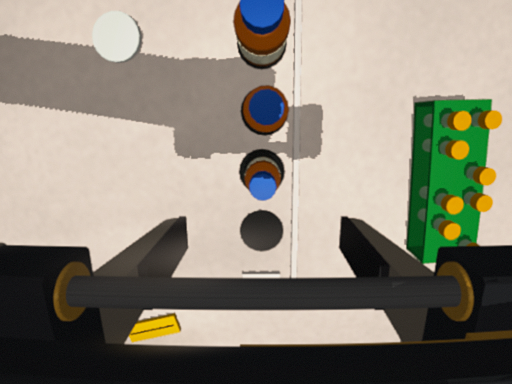

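a (261,14), b (266,107) and c (262,186) are upright in the row, and the last coaster is at (262,230). On to d.

Request:
{"api": "send_rows", "payload": {
  "targets": [
    [[-12,-4,0,0,1],[-25,-8,0,0,1],[-34,-11,0,0,1],[-34,-11,0,0,1],[-34,-11,0,0,1],[-34,-11,0,0,1],[-34,-11,0,0,1],[-34,-11,0,0,1],[-29,-9,4,0,1],[-19,-6,6,0,1],[-8,-1,6,0,1],[0,0,0,0,1]]
  ]
}}

```text
t: 25.3
eef_pos: [0.4527, -0.27, 0.198]
orientation: [-2.347, -2.084, 0.003]
wrist_force: [-0.7, 0.5, -0.1]
finger_gap: 0.0919
```

Request:
{"api": "send_rows", "payload": {
  "targets": [
    [[0,0,0,0,1],[0,0,0,0,1]]
  ]
}}

```text
t: 25.5
eef_pos: [0.4551, -0.2684, 0.1996]
orientation: [-2.344, -2.091, -0.0]
wrist_force: [0.2, 0.3, 0.1]
finger_gap: 0.0921
```

Run:
```python
from h import *
rel(.456,-.283,.047)
w=get_calibration("wrist")
im=grab_frame("wrist"); cv2.imwrite("pics/w13.png",im[:,:,::-1])
for s,ct,m in blobs(blue(im),100): print(s,ct.round(1),plane(w,ct,.0695).round(4))
g=im.max(axis=2); roi=np.zeros(g.shape,bool); roi[0:150,310:395]=1
for s,ct,m in blobs((g<45)&roi,300): print(s,ct.round(1),plane(w,ct,.003).round(4))
```

```text
t 25.5 tcp [ 0.4551 -0.2684  0.1996] psi 1.457 gap 0.0921 F [0.2 0.3 0.1] j [-0.18  0.34  0.8   1.95 -0.3   0.97  0.65] -> d_tool mm [-14.5   2.6 152.6]
[256 185  22  26 451] [266.5 197.7] [ 0.4561 -0.2808]
[326   0  43  13 403] [346.9   4.9] [ 0.5691 -0.087 ]
```

View pics/w13.png

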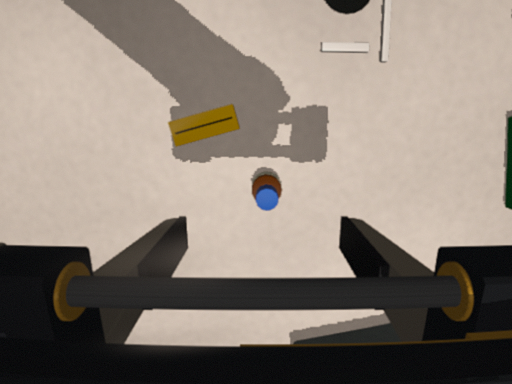

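d's cap is at (266,198). Descending.

Request:
{"api": "send_rows", "payload": {
  "targets": [
    [[-13,2.4,0,0,1],[0,0,30,0,1],[0,0,35,0,1],[0,0,35,0,1],[0,0,25,0,1],[0,0,17,0,1],[0,0,10,0,1],[0,0,0,0,1],[0,0,0,0,1]]
  ]
}}

```text
t: 26.45
eef_pos: [0.456, -0.2834, 0.0485]
orientation: [2.346, 2.088, 0.0]
wrist_force: [-0.1, 0.7, 0.0]
finger_gap: 0.0919
```

Run:
```python
from h import *
rel(.456,-.2815,.0465)
w=get_calibration("wrist")
im=grab_frame("wrist"); cv2.imwrite("pics/w14.png",im[:,:,::-1])
for s,ct,m in blobs(blue(im),300): print(s,ct.round(1),plane(w,ct,.0695).round(4))
```

```text
t 26.45 tcp [ 0.456  -0.2834  0.0485] psi 1.455 gap 0.0919 F [-0.1  0.7  0. ] j [-0.    0.59  0.64  2.03 -0.54  0.7   0.86] -> d_tool mm [ 1.9 -0.2  2. ]
[ 244  214   43   52 1773] [265.  239.9] [ 0.4562 -0.2794]
```

View pics/w14.png

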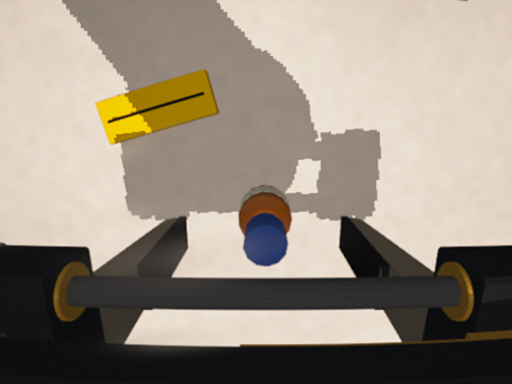

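The cap at (265,240) is between the fingers and sits 2 mm further along +x of the tool. I'll correct that and close.

Request:
{"api": "send_rows", "payload": {
  "targets": [
    [[2,0,1.5,0,0.3],[0,0,0,0,0.3],[0,0,0,0,0.12],[0,0,0,0,0.12],[0,0,0,0,0.12],[0,0,0,0,0.12],[0,0,0,0,0.12],[0,0,0,0,0.12],[0,0,0,0,0.12]]
  ]
}}

```text
t: 27.4
eef_pos: [0.4557, -0.2808, 0.0464]
orientation: [2.347, 2.089, 0.0]
wrist_force: [-0.0, 0.4, -0.8]
finger_gap: 0.0235
```

```bash
python3 -c "
from h import *
rel(.5725,-.0657,.0465)"
```

```text
t 27.4 tcp [ 0.4557 -0.2808  0.0464] psi 1.455 gap 0.0235 F [-0.   0.4 -0.8] j [-0.    0.59  0.63  2.03 -0.54  0.69  0.86] -> d_tool mm [ 2.272e+02  9.110e+01 -1.000e-01]
```

Request:
{"api": "send_rows", "payload": {
  "targets": [
    [[0,0,-5,0,0.12],[0,0,-15,0,0.12],[0,0,-20,0,0.12],[0,0,-20,0,0.12],[0,0,-5,0,0.12],[0,0,0,0,0.12]]
  ]
}}

```text
t: 28.0
eef_pos: [0.4564, -0.2809, 0.1126]
orientation: [2.345, 2.088, 0.002]
wrist_force: [0.0, 0.4, -0.9]
finger_gap: 0.0235
```

```bash
python3 -c "
from h import *
rel(.5725,-.0657,.11)"
```

```text
t 28.0 tcp [ 0.4564 -0.2809  0.1126] psi 1.455 gap 0.0235 F [ 0.   0.4 -0.9] j [-0.08  0.48  0.72  2.   -0.44  0.81  0.78] -> d_tool mm [227.2  90.5   2.7]
```

Request:
{"api": "send_rows", "payload": {
  "targets": [
    [[8,4,0,0,0.12],[18,8,0,0,0.12],[25,10,0,0,0.12],[28,11,0,0,0.12],[28,11,0,0,0.12],[28,11,0,0,0.12],[28,11,0,0,0.12],[25,10,0,0,0.12],[20,8,0,0,0.12],[13,5,0,0,0.12],[6,1,0,0,0.12],[0,0,0,0,0.12]]
  ]
}}

```text
t: 29.2
eef_pos: [0.571, -0.0652, 0.1108]
orientation: [-2.345, -2.09, 0.002]
wrist_force: [0.5, 0.3, 0.2]
finger_gap: 0.0231
```

Request:
{"api": "send_rows", "payload": {
  "targets": [
    [[0,0,5,0,0.12],[0,0,5,0,0.12],[0,0,0,0,0.12]]
  ]
}}

```text
t: 29.5
eef_pos: [0.5704, -0.0666, 0.1006]
orientation: [-2.348, -2.086, 0.002]
wrist_force: [1.0, 0.0, -0.2]
finger_gap: 0.0232
```

Run:
```python
from h import *
rel(.5723,-.0657,.0495)
im=grab_frame("wrist"); cv2.imwrite(f"pics/w15.png",im[:,:,::-1])
```

```text
t 29.5 tcp [ 0.5704 -0.0666  0.1006] psi 1.453 gap 0.0232 F [ 1.   0.  -0.2] j [-0.46  0.56  0.68  1.91 -0.47  0.83  0.35] -> d_tool mm [ 1.1  1.9 51. ]
```

View pics/w15.png

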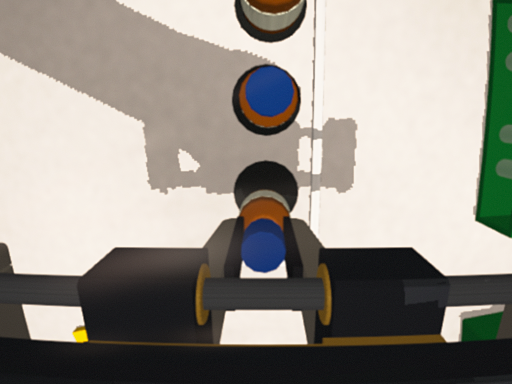

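d is above the last coaster (266,185) and c is clear at (268,93). Lowering.

Request:
{"api": "send_rows", "payload": {
  "targets": [
    [[0.5,1.5,8,0,0.12],[0,0,14,0,0.12],[0,0,11,0,0.12],[0,0,8,0,0.12],[0,0,5,0,0.12],[0,0,3,0,0.12],[0,0,0,0,0.12],[0,0,0,0,0.12]]
  ]
}}

```text
t: 30.35
eef_pos: [0.5732, -0.0655, 0.0526]
orientation: [2.346, 2.089, 0.001]
wrist_force: [-0.7, -0.8, -1.2]
finger_gap: 0.023
```

Run:
```python
from h import *
rel(.5723,-.0657,.0495)
```

```text
t 30.35 tcp [ 0.5732 -0.0655  0.0526] psi 1.455 gap 0.023 F [-0.7 -0.8 -1.2] j [-0.42  0.63  0.63  1.93 -0.53  0.75  0.4 ] -> d_tool mm [-0.3 -0.8  3.1]
```

Request:
{"api": "send_rows", "payload": {
  "targets": [
    [[0,-0.5,1.5,0,0.12],[0,0,1,0,0.12],[0,0,0.8,0,0.12],[0,0,0,0,0.12],[0,0,0,0,0.12]]
  ]
}}

```text
t: 30.85
eef_pos: [0.5725, -0.0653, 0.0493]
orientation: [2.346, 2.089, 0.0]
wrist_force: [0.2, -0.3, 1.7]
finger_gap: 0.0231
```

Contact is made. Releasing and rising.

Request:
{"api": "send_rows", "payload": {
  "targets": [
    [[0,0,0,0,0.4],[0,0,0,0,0.6],[0,0,0,0,0.9],[0,0,0,0,0.9],[0,0,0,0,1],[0,0,-10,0,1],[0,0,-25,0,1],[0,0,-35,0,1],[0,0,-35,0,1],[0,0,-35,0,1],[0,0,-35,0,1],[0,0,-20,0,1]]
  ]
}}

```text
t: 32.05
eef_pos: [0.5733, -0.0659, 0.2477]
orientation: [2.345, 2.086, 0.005]
wrist_force: [-0.1, 0.4, 0.5]
finger_gap: 0.0921
```

Request:
{"api": "send_rows", "payload": {
  "targets": [
    [[0,-15,0,0,1],[0,-25,0,0,1],[0,-30,0,0,1],[0,-30,0,0,1],[0,-20,0,0,1],[0,0,0,0,1],[0,0,0,0,1]]
  ]
}}

```text
t: 32.75
eef_pos: [0.4539, -0.0513, 0.2449]
orientation: [2.346, 2.089, 0.004]
wrist_force: [0.9, 0.0, 0.2]
finger_gap: 0.0917
```

Run:
```python
from h import *
rel(.5723,-.0657,.0495)
hs=[.129,.111,.093,.075]
for n in ["wrist","scene","top"]:
    w=get_calibration(n)
    im=grab_frame(n); cv2.imwrite(f"pics/{n}16.png",im[:,:,::-1])
    bl=sorted(blobs(blue(im),30),key=lambda b:b[1][1] if n=="wrist" else (b[1][0] if n=="top" else -b[1][0]))
    print(n,[(ct.round(0).tolist(),plane(w,ct,h-.005).round(4).tolist()) for (s,ct,m),h in zip(bl,hs)])
```

```text
t 32.75 tcp [ 0.4539 -0.0513  0.2449] psi 1.455 gap 0.0917 F [0.9 0.  0.2] j [-0.75  0.1   0.86  2.06 -0.09  1.01  0.04] -> d_tool mm [ -0.9 118.9 195.7]
wrist [([391.0, 25.0], [0.5849, 0.0854]), ([376.0, 107.0], [0.5744, 0.0142]), ([365.0, 178.0], [0.5655, -0.0612])]
scene [([324.0, 197.0], [0.6011, 0.1707]), ([288.0, 199.0], [0.5961, 0.0916]), ([256.0, 198.0], [0.5834, 0.0146]), ([223.0, 198.0], [0.5734, -0.0655])]
top [([190.0, 166.0], [0.6007, 0.1682]), ([220.0, 169.0], [0.5958, 0.089]), ([249.0, 174.0], [0.5831, 0.0125])]
```

View pics/scene16.png

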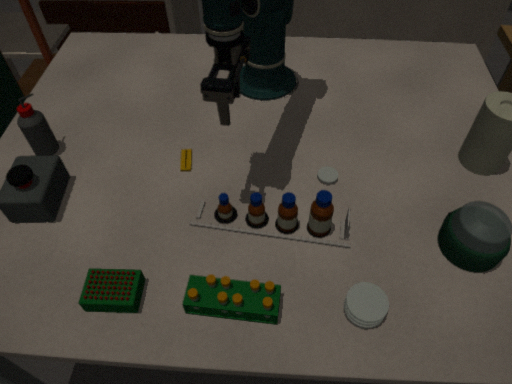

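View pics/top16.png

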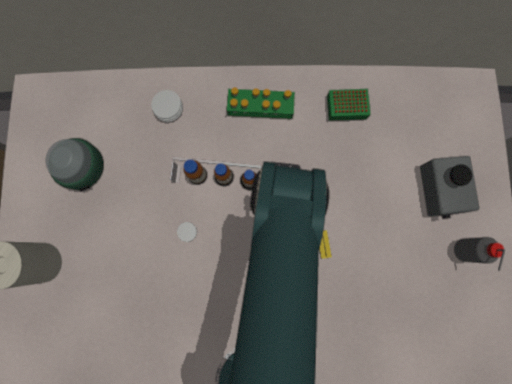

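View pics/wrist16.png

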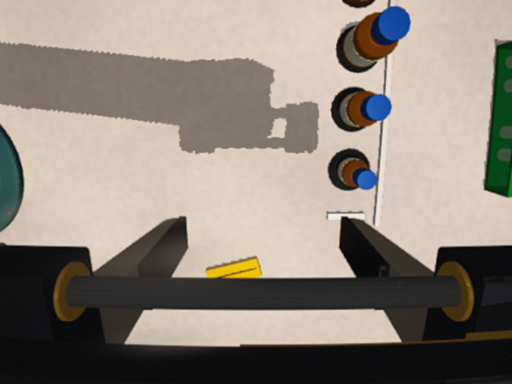

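All four stand upright in order, with a at (321,213) next to the plate down to d at (225,208). In the scene view they sit within about 1 mm of the coaster centres measured with that camera. The wrist row was matched to the wrong heights because a is out of its view, so I ignore it. The gripper is clear, so I'm handing in.

```bash
python3 -c "
from cell import *
print(close_job())"
```

```text
the job is handed in; nothing more can be done
None
```

The four bottles stand upright along the rail in order of height, with the tallest (a) on the coaster beside the end plate, then b, c and the shortest (d) at the far end. I moved each one by its cap, lowered it until the wrist force showed contact (net 2–5 N), and let go. The arm was backed off and touching nothing when I handed in at about 33 s.

**Last checks:**
- **Scene camera:** the caps are at (0.601, 0.171), (0.596, 0.092), (0.583, 0.015) and (0.573, −0.066). Each is within about 1 mm of the coaster centre measured with that camera.
- **Top camera:** it agrees to about 2 mm on a, b and c, with y 2–3 mm lower than the scene camera, the same offset as at the start. The arm hid d from it.
- **Wrist camera:** its final position figures are not valid, because a's cap was out of view and my script matched the other three to the wrong heights. The picture itself shows b, c and d upright on their coasters.

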